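# Open the keeper over the seal ring

### The arm

A 7-joint arm with a two-finger parallel gripper is mounted at the origin on the work surface. World frame = base frame: x ahead of the robot, y to its left, z up, the work surface at z = 0. Lengths are in mm, angles in rad, forces in N, time in s.
With the tool pointing down it reaches from about 425 to 800 mm from the base axis. Payload 8.3 kg.
Tool frame: the origin (TCP) lies midway between the tips of the shut fingers; the grasp point (between the pads) lies 19 mm behind it (manip.pinch_z is the distance from the TCP to the grasp point, in mm); z points along the fingers, y is the line along which they close (so a half turn about z gives the same grasp; the last joint's range is limited). The gripper opens to 85 mm and grips with 20 to 120 N. Pads are 22 mm wide; open, the fingers measure 114 mm over their backs; the gripper's body (76 mm by 85 mm) begins 54 mm behind the grasp point. The pads swing forward as they close: fully open they stand 13 mm farther back than shut.
Start: joints at [1.063, 0.383, 0.016, 1.37, -0.006, 1.388, -0.046], TCP at [268.956, -564.15, 231.279] pointing down, gripper open.
Joint ranges: [-2.95, 2.95], [-0.25, 2.06], [-1.52, 1.56], [0.18, 2.33], [-1.44, 4.58], [0.02, 2.06], [-3.01, 3.01]. Speed limits (rad/s): [2.39, 2.39, 3.01, 3.01, 3.14, 3.14, 3.14].

### API

Orientations are given as a unit quaternion [x, y, z, w].
In Python, from workcell import manip gives the robot as it stands.
- The arm moves only by the tool pendant, called as name(argument=value, ...) on one line, values as JSON. Schema: {"type":"object","properties":{"plan":{"type":"object","properties":{"motion":{"type":"array","items":{"type":"array","items":{"type":"number"},"minItems":5,"maxItems":5},"minItems":1,"maxItems":20}},"additionalProperties":false,"required":["motion"]},"grip_n":{"type":"number"},"only":{"type":"string"},"quiet":{"type":"boolean"},"lines":{"type":"string"}},"required":["plan"],"additionalProperties":false}. plan is an object whose key "motion" holds a list of rows, 1 to 20 of them, each of 5 numbers: the finger opening in mm, then dx, dy, dz in a scale on which 1.0 is 20 cm, then a turn about the tool's z in fractions of the full range, 1 being 90 degrees; each row shifts and turns the commanded pose from where the row before left it, along the tool's axes as they then stand; what a row does not reach is not made up. A row lasts 1/12 s, in which the tool goes at most 41.7 mm and 0.125 rad, less where a joint would pass 70% of its speed; a pose out of reach is approached as far as the arm can. The fingers move at their own pace and stop on an object; grip_n is the grip in N (left out, the last holds). Time passes only in rows, so rows that do not move let the fingers close. The tool returns the time, the measured TCP pose, the force, the opening and the grip force at its end. only (a regular expression) keeps the lines of the reply that match it, lines (a string "A,B") keeps lines A to B, and quiet returns only ok. No shift or turn number may pass 1 either way. Input that does not fit is refused with a message, and nothing moves.
- manip.read_state(): the state, without advancing time (a new reading comes with each control period).
- manip.capture(name): name is "side" or "top" or "wrist"; returns a dict with "pixels" (420x560x3 uint8, red, green, blue), "vfov" (degrees; the focal length in pixels is half the picture's height over the tangent of half this angle, whatever the lens; pixels are square), "cx", "cy" (the principal point, pixels), "R" (3x3) and "t" (3): a world point X has camera coordinates R X + t; the wrist camera has in their place "hand_eye" (4x4, takes a point from camera to tool coordinates, whose origin is the TCP and whose axes are the flange's). Camera axes: x right, y down, z forward; pixel columns grow to the right and rows downward; lengths in mm; the calibration is good to about 2 mm. A picture is of the moment at which its call begins: read the wrist's pose just before it. There is no depth.
- manip.finish_job(): hands the job in; it is judged then, once.
The state is a dict: "time": time; "q": joint angles; "dq": joint speeds; "tau": joint torques, N m; "position": TCP position; "tcp_rot": TCP orientation; "ft_force": force on the tool from outside, world axes, zero at the start; "moment": the same for the moment, N m; "grip_width": finger opening in mm; "gripper_force": force on a finger pad.
Only numpy, scipy, OpenCV 4.12 (cv2) and the standard library are available. Lean on these libraries where they do the work, as an engineer would, in place of code of your own. Each camera call takes 0.05 s, during which the arm holds its last target. There are 200 camera calls.

### The job

On the parts counter stand two identical stands, each with a counterweighted keeper arm lying shut over a spare part. Raise the keeper arm of the stand that holds the round ring past its balance point and let go, so that it stays fully open by itself; leave the other stand's keeper, over the rectangular block, shut.

Things in the scene. Friction and masses are not known exactly. Their poses are not given: they have to be found in the camera images.
- ring_stand: Fixed grey stand holding the steel ring (84 mm wide, top 52 mm high; the other stand holds a 60 x 85 x 40 mm block). Base 244 (x) x 120 (y) x 12 mm, origin under its centre, z up; x runs from the grip end to the counterweight end, within 26 degrees of world x. Hinge axis along its y through (50, 0, 85) mm; cheeks rise to 102 mm; rest posts in the arm's line are 30 mm wide or less.
- keeper (a joint): Ring stand's keeper arm, rad: 0 shut (level, from hinge to -x over the ring), rises to a stop at 1.4, fully open. Steel bar 20 x 8 mm; counterweight disc 56 mm across, 32 thick, 55 mm above the hinge (top at 168 mm when shut). About 0.8 kg; balances at about 0.8 rad: let go below, it falls shut; above, it swings open and stays. Free hinge, light damping; about 2 N at the grip lifts it.
- keeper_grip (a point): Grip point on the axis of a round steel bar, 16 mm thick, parallel to the hinge axis and 150 mm from it, that sticks out to the stand's +y from the arm's free end to 80 mm off the arm's centre line; this point is 48 mm off it. Shut: at (-100, 48, 85) mm of the stand, free space all round. Its x axis points to the hinge, y along the bar; turns with the arm. The bar can turn between the pads.
- other_keeper (a joint): Keeper arm of the other, identical stand, the one over the rectangular block; rad, 0 = shut. It must stay shut.

How it is judged:
By the outcome, as a careful person would: the job done as asked, in the order asked, and still so for the second after the job is handed in, with the robot touching nothing.
It also fails if it takes over 38 s, if anything falls off the work surface, if the arm or the gripper's body presses on something with over 40 N, if the wrist force passes 120 N, or if a joint passes its speed limit or range.

## Working session

There is one attempt and no reset: what is moved stays moved. The work goes in short steps, Python scripts to look and compute and a tool call to move; the robot and the scene stay as the last step left them, time stands still between calls to the robot, and variables do not carry over. Pictures are saved under pics/ and viewed, at most 10 in all, crops included, and the job is handed in when it is done.

```bash
mkdir -p pics; ls
```

Run:
```python
from workcell import manip
import cv2,json,pickle
s=manip.read_state();print(s)
d={}
for n in("side","top"):
    c=manip.capture(n);d[n]=c
    cv2.imwrite(f"pics/{n}1.png",c["pixels"][:,:,::-1])
    print(n,{k:v for k,v in c.items() if k!="pixels"})
pickle.dump(d,open("cams.pkl","wb"))
```

```text
pics
workcell.py
{'time': 0.0, 'q': array([ 1.06306515,  0.38423782,  0.01637187,  1.37117092, -0.00628105,
        1.38818883, -0.04650163]), 'dq': array([-0.00127687, -0.00059738, -0.00040468,  0.0014506 ,  0.00055177,
        0.00075072,  0.00176275]), 'tau': array([ 1.27483140e-04, -6.27604651e+01,  8.44147503e-01, -3.71825624e+01,
        1.64023612e-02,  1.41637435e-02, -1.63170989e-05]), 'position': array([ 268.75047779, -563.70759414,  230.27147258]), 'tcp_rot': array([ 9.75359547e-01,  2.20619125e-01, -2.41606029e-04, -9.47265549e-04]), 'ft_force': array([ 0.43703172, -0.19924884,  0.64769671]), 'moment': array([ 0.00617345, -0.00174016, -0.01841575]), 'gripper_force': 0.0, 'grip_width': 85.37099962861085}
side {'vfov': 51.70244253051612, 'cx': 279.6945622220878, 'cy': 205.11185109269303, 'R': array([[-8.99518060e-01, -4.36883422e-01, -3.68617140e-04],
       [-2.07531493e-01,  4.28037677e-01, -8.79610383e-01],
       [ 3.84444976e-01, -7.91148926e-01, -4.75694690e-01]]), 't': array([479.19004187, 195.4920428 , 628.85108226])}
top {'vfov': 48.414386099880495, 'cx': 280.4638630916027, 'cy': 209.79111870248067, 'R': array([[-0.02993537, -0.99949925,  0.01025267],
       [-0.99702435,  0.02912912, -0.07137187],
       [ 0.07103748, -0.0123587 , -0.99739708]]), 't': array([   8.99583238,  514.88995453, 1184.02897923])}
```

View pics/side1.png

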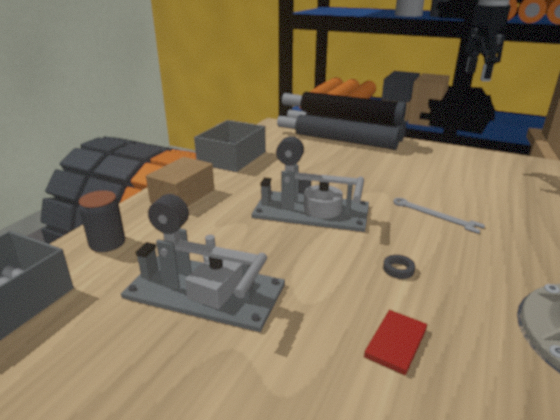

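View pics/top1.png

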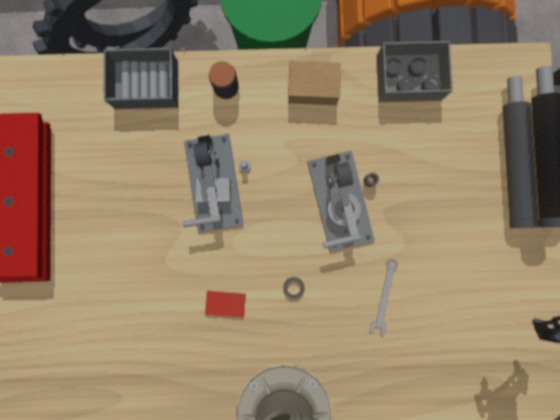

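The ring stand is the right one in the top view (about (340,200)) and the far one in the side view (about (315,195)). In the top view its bar runs left from (356,237) to (326,244). I'll zoom in on both.

Run:
```python
import cv2,pickle,numpy as np
d=pickle.load(open("cams.pkl","rb"))
a=d["side"]["pixels"][130:235,245:378];b=d["top"]["pixels"][145:255,300:385]
f=lambda i,s:cv2.resize(i,None,fx=s,fy=s,interpolation=cv2.INTER_CUBIC)
cv2.imwrite("pics/z_side.png",f(a,5)[:,:,::-1]);cv2.imwrite("pics/z_top.png",f(b,5)[:,:,::-1])
```

```text
(no output)
```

View pics/z_side.png

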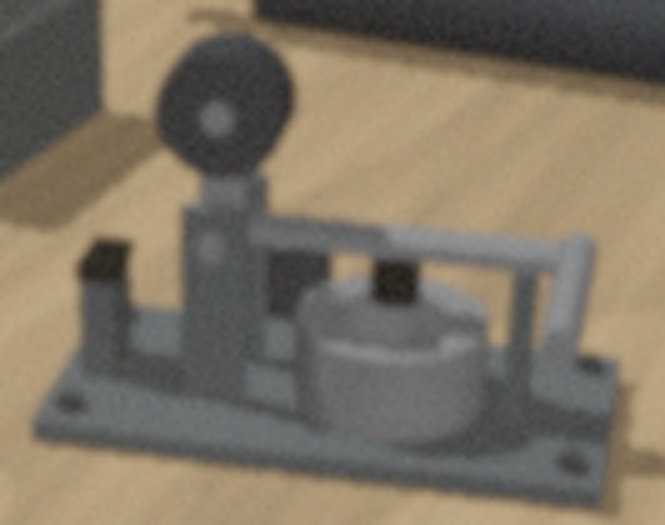

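View pics/z_top.png

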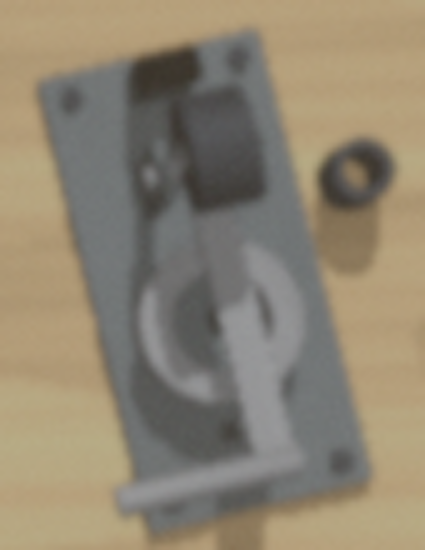

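Zoomed, the ring, arm, bar and base corners are clear in both views. I'll triangulate the bar ends and corners, and fit the stand pose.

Create geo.py:
```python
import numpy as np
from scipy.optimize import least_squares
def proj(c,X):
    p=c["R"]@np.asarray(X,float)+c["t"];f=210/np.tan(np.radians(c["vfov"]/2))
    return np.array([c["cx"]+f*p[0]/p[2],c["cy"]+f*p[1]/p[2]])
def tri(obs): # [(cam,uv)]
    r=least_squares(lambda X:np.concatenate([proj(c,X)-uv for c,uv in obs]),[600,-100,50])
    return r.x,np.abs(r.fun).max()
```

Run:
```python
import pickle,numpy as np
from geo import *
d=pickle.load(open("cams.pkl","rb"))
T,S=d["top"],d["side"]
t=lambda u,v:np.array([300+u/5-.4,145+v/5-.4]); s=lambda u,v:np.array([245+u/5-.4,130+v/5-.4])
for n,a,b in [("barend",t(122,499),s(560,366)),("barroot",t(296,457),s(580,243)),("c++",t(40,82),s(37,428)),("c-+",t(150,532),s(603,490)),("c--",t(370,475),s(618,360)),("disc",t(226,148),s(228,104))]:
    print(n,*[np.round(v,1) for v in tri([(T,a),(S,b)])])
obs=[(T,t(40,82),(122,60,12)),(T,t(258,30),(122,-60,12)),(T,t(370,475),(-122,-60,12)),(T,t(150,532),(-122,60,12)),
(S,s(37,428),(122,60,12)),(S,s(603,490),(-122,60,12)),(S,s(618,360),(-122,-60,12)),(T,t(122,499),(-100,80,85)),(S,s(560,366),(-100,80,85))]
def W(p,l):
    c,n=np.cos(p[2]),np.sin(p[2]);return np.array([p[0]+c*l[0]-n*l[1],p[1]+n*l[0]+c*l[1],l[2]])
r=least_squares(lambda p:np.concatenate([proj(c,W(p,l))-o for c,o,l in obs]),[600,-100,0],x_scale=[10,10,.1])
p=r.x;print(p,np.round(r.fun,1))
print("grip",W(p,(-100,48,85)),"hinge",W(p,(50,0,85)))
from workcell import manip
c=manip.capture("wrist");print(c["hand_eye"])
```

```text
barend [ 421.2 -109.8   74.6] 0.8
barroot [ 439.3 -193.2   88.8] 0.6
c++ [640.3 -82.    6.6] 0.6
c-+ [ 403.7 -130.    11.8] 0.6
c-- [ 429.8 -244.9   10.8] 0.6
disc [ 584.8 -157.3  138.6] 0.1
[ 5.34515573e+02 -1.62303427e+02  2.10719494e-01] [-1.1 -0.1 -0.2 -0.5  0.9  1.3 -0.1  1.1 -1.9 -1.5 -0.1  0.2  0.6 -0.6
 -1.3  1.4 -0.3 -3.6]
grip [ 426.68765584 -136.28150813   85.        ] hinge [ 583.40960682 -151.84525063   85.        ]
[[-1.22615523e-03 -9.59884785e-01 -2.80392040e-01  7.17159401e+01]
 [ 9.99998202e-01 -1.58260189e-03  1.04483156e-03 -1.64108635e+00]
 [-1.44666689e-03 -2.80390255e-01  9.59884999e-01 -1.42303065e+02]
 [ 0.00000000e+00  0.00000000e+00  0.00000000e+00  1.00000000e+00]]
```

Careful with the scale: shifts go in shares of 20 cm and turns go in shares of 90 degrees. That gives: 27.2 mm is 0.136, -26.5 mm is -0.1325, -0.12 rad is -0.0764.

pendant(plan={"motion":[[85, 0.136, -0.1325, 0, 0], [85, 0.136, -0.1325, 0, 0], [85, 0.136, -0.1325, 0, 0], [85, 0.136, -0.1325, 0, 0], [85, 0.136, -0.1325, 0, 0], [85, 0.136, -0.1325, 0, 0], [85, 0.136, -0.1325, 0, 0], [85, 0.136, -0.1325, 0, 0], [85, 0.136, -0.1325, 0, 0], [85, 0.136, -0.1325, 0, 0], [85, 0.136, -0.1325, 0, 0], [85, 0.136, -0.1325, 0, 0], [85, 0, 0, 0, -0.0764], [85, 0, 0, 0, -0.0764], [85, 0, 0, 0, -0.0764], [85, 0, 0, 0, -0.0764], [85, 0, 0, 0, -0.0764], [85, 0, 0, 0, -0.0764]]}, grip_n=40)

```text
time: 1.65
position: [426.5, -136.6, 231.1]
tcp_rot: [0.833, 0.553, -0.0, -0.0]
ft_force: [0.5, 0.6, -0.6]
grip_width: 84.9
gripper_force: 0.0
```

pendant(plan={"motion":[[85, 0, 0, 0, -0.0764], [85, 0, 0, 0, -0.0764], [85, 0, 0, 0, -0.0764], [85, 0, 0, 0, -0.0764], [85, 0, 0, 0, -0.0764], [85, 0, 0, 0, 0], [85, 0, 0, 0, 0]]})

```text
time: 2.23
position: [426.6, -136.6, 231.2]
tcp_rot: [0.637, 0.771, -0.0, -0.0]
ft_force: [-0.2, -0.5, -0.4]
grip_width: 85.0
gripper_force: 0.0
```

Run:
```python
from workcell import manip
import cv2,pickle
from scipy.spatial.transform import Rotation as Ro
s=manip.read_state();c=manip.capture("wrist");pickle.dump((s,c),open("w1.pkl","wb"))
print(s["position"],s["q"],Ro.from_quat(s["tcp_rot"]).as_matrix().round(3))
cv2.imwrite("pics/w1.png",c["pixels"][:,:,::-1])
```

```text
[ 426.58006257 -136.62786316  231.16133317] [ 0.59313231  0.01614077 -0.35606009  1.81159751  0.00574097  1.31521401
  0.42586556] [[-0.189  0.982 -0.   ]
 [ 0.982  0.189  0.   ]
 [ 0.    -0.    -1.   ]]
```

View pics/w1.png

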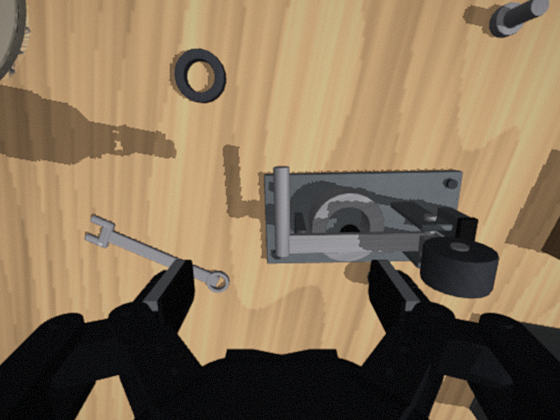

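The wrist view shows the bar running from its free end (282,170) to its root (281,245), centred between the fingers. I'll triangulate again with three views.

Run:
```python
import pickle,numpy as np
from geo import *
from scipy.spatial.transform import Rotation as Ro
d=pickle.load(open("cams.pkl","rb"));T,S=d["top"],d["side"];s,c=pickle.load(open("w1.pkl","rb"))
R=Ro.from_quat(s["tcp_rot"]).as_matrix();H=c["hand_eye"]
A=R@H[:3,:3];o=R@H[:3,3]+s["position"];c["R"]=A.T;c["t"]=-A.T@o
t=lambda u,v:np.array([300+u/5-.4,145+v/5-.4]); sd=lambda u,v:np.array([245+u/5-.4,130+v/5-.4])
for n,a,b,w in [("end",t(122,499),sd(560,366),(282,170)),("root",t(270,463),sd(577,243),(281,243))]:
    for o in ([(T,a),(S,b),(c,w)],[(T,a),(c,w)],[(S,b),(c,w)]):print(n,*[np.round(v,1) for v in tri(o)])
f=210/np.tan(np.radians(c["vfov"]/2))
for w in[(282,170),(282,205),(281,243)]:
    r=A@np.array([(w[0]-c["cx"])/f,(w[1]-c["cy"])/f,1]);k=(85-c_o[2])/r[2] if 0 else (85-(-A@c["t"])[2])/r[2]
    print("z85",w,((-A@c["t"])+k*r).round(1))
```

```text
end [ 422.  -109.9   74.5] 1.0
end [ 422.5 -109.9   73.2] 0.2
end [ 421.9 -109.9   74.5] 0.9
root [ 435.3 -179.2   95.1] 1.3
root [ 435.4 -180.4   91.8] 1.2
root [ 434.8 -179.1   95.4] 0.5
z85 (282, 170) [ 422.  -108.2   85. ]
z85 (282, 205) [ 428.7 -142.8   85. ]
z85 (281, 243) [ 435.4 -183.4   85. ]
```

pendant(plan={"motion":[[85, -0.018, 0.004, 0.185, 0], [85, 0, 0, 0.185, 0], [85, 0, 0, 0.185, 0], [85, 0, 0, 0.15, 0], [85, 0, 0, 0.115, 0], [85, 0, 0, 0, 0], [16, 0, 0, 0, 0], [10, 0, 0, 0, 0], [10, 0, 0, 0, 0], [10, 0, 0, 0, 0], [10, 0, 0, 0, 0], [10, 0, 0, 0, 0]]}, grip_n=40)

```text
time: 3.28
position: [427.7, -140.5, 68.3]
tcp_rot: [0.635, 0.772, -0.001, 0.0]
ft_force: [-2.0, 3.5, 16.9]
grip_width: 14.9
gripper_force: 38.8
```

Run:
```python
from workcell import manip
import cv2,numpy as np
a=manip.capture("side")["pixels"][110:240,235:390]
w=manip.capture("wrist")["pixels"]
a=cv2.resize(a,(400,335),interpolation=cv2.INTER_CUBIC);w=cv2.resize(w,(400,300))
cv2.imwrite("pics/g1.png",np.vstack([a[:299],w])[:,:,::-1])
```

```text
(no output)
```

View pics/g1.png

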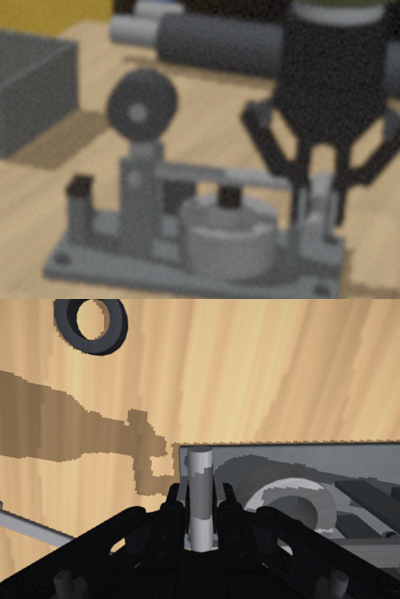

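The bar is held between the pads. Now I'll lift it along the arc, half first.

Converted, -15 mm is -0.075, -13.5 mm is -0.0675.

pendant(plan={"motion":[[10, 0, 0.004, -0.075, 0], [10, 0, 0.011, -0.074, 0], [10, 0, 0.0185, -0.0725, 0], [10, 0, 0.0255, -0.0705, 0], [10, 0, 0.0325, -0.0675, 0], [10, 0, 0.039, -0.064, 0], [10, 0, 0, 0, 0]]})

```text
time: 3.97
position: [451.0, -135.6, 153.6]
tcp_rot: [0.636, 0.772, -0.003, -0.002]
ft_force: [-19.6, -1.5, 10.0]
grip_width: 14.7
gripper_force: 39.7
```

Converted, 13.3 mm is 0.0665, -12.7 mm is -0.0635.

pendant(plan={"motion":[[10, 0, 0.0375, -0.0635, 0], [10, 0, 0.045, -0.0575, 0], [10, 0, 0.0525, -0.0525, 0], [10, 0, 0.0575, -0.045, 0], [10, 0, 0.0635, -0.0375, 0], [10, 0, 0.0665, -0.03, 0], [10, 0, 0, 0, 0]]})

```text
time: 4.55
position: [519.0, -121.3, 211.8]
tcp_rot: [0.635, 0.773, 0.001, 0.001]
ft_force: [-6.7, 3.0, 12.9]
grip_width: 14.3
gripper_force: 41.6
```

Converted, 10 mm is 0.05, 7 mm is 0.035.

pendant(plan={"motion":[[10, 0, 0.05, -0.0125, 0], [10, 0, 0.035, -0.0075, 0], [10, 0, 0, 0, 0], [10, 0, 0, 0, 0]]})

```text
time: 4.88
position: [535.5, -117.8, 216.3]
tcp_rot: [0.635, 0.773, 0.002, 0.002]
ft_force: [-2.6, 3.7, 14.2]
grip_width: 14.3
gripper_force: 43.0
```

Converted, -35 mm is -0.175, -25 mm is -0.125.

pendant(plan={"motion":[[85, 0, 0, 0, 0], [85, 0, 0, 0, 0], [85, 0, 0, 0, 0], [85, 0, 0, 0, 0], [85, 0, 0, 0, 0], [85, 0, 0, 0, 0], [85, 0, 0, 0, 0], [85, 0, 0.04, 0, 0], [85, 0, 0, -0.125, 0], [85, 0, 0, -0.175, 0], [85, 0, 0, -0.175, 0], [85, 0, 0, -0.175, 0], [85, 0, 0, 0, 0], [85, 0, 0, 0, 0], [85, 0, 0, 0, 0], [85, 0, 0, 0, 0], [85, 0, 0, 0, 0]]})

```text
time: 6.3
position: [541.3, -117.7, 341.7]
tcp_rot: [0.635, 0.772, -0.001, -0.001]
ft_force: [0.3, -1.2, 0.3]
grip_width: 85.0
gripper_force: 0.0
```

Run:
```python
from workcell import manip
import cv2
cv2.imwrite("pics/end.png",manip.capture("side")["pixels"][:,:,::-1])
```

```text
(no output)
```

View pics/end.png

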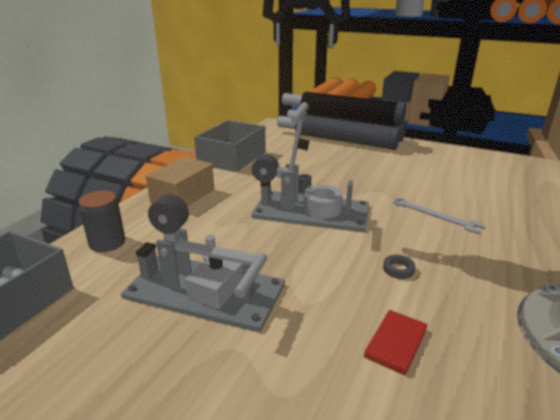

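The ring keeper stands fully open, with its bar end at (293,100) and its disc against the rear post at (265,168). The other keeper is still shut, and the gripper is clear.

```bash
python3 -c "
from workcell import manip
print(manip.finish_job())"
```

```text
the job is handed in; nothing more can be done
None
```

The ring stand's keeper arm is fully open and staying up by itself, the other stand's keeper is still shut, the gripper is clear of both, and the job is handed in at about 6.4 s.

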